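# Load the gas pycnometer and lock its chamber

### The job

The chamber of the gas pycnometer is still shut from the last run: turn its locking collar back to the open mark (hollow circle), lift the lid off and lay it flat on the bench beside the instrument. Set every sample disc from the dark mat into the chamber, put the lid back on so that it sits fully home, and turn the collar clockwise until it clicks in at the locked mark (solid dot). Leave the jar, the case and the brush where they are.

Things in the scene. Friction and masses are not known exactly. Their poses are not given: they have to be found in the camera images.
- pycnometer: The instrument: a fixed white box 280 x 250 mm (x by y), 100 mm high, black deck on top. Origin on the bench below the chamber's axis (the box reaches 125 mm to its -x front, 155 mm to +x, 125 mm to each side); z up. On the deck stands a fixed steel barrel (bore 110 mm, outside 142 mm), its flat rim 145 mm above the bench; the collar turns around it. Place and yaw vary.
- chamber (a point): Centre of the chamber's flat floor, 112 mm above the bench; the bore above it is 110 mm wide and 33 mm deep to the rim. Axes as the pycnometer's.
- collar (a joint): Angle of the locking collar (aluminium ring 160 mm across, top 167 mm above the bench), rad: 0 = open mark, 0.524 = vent mark, 1.047 = locked mark; grows clockwise seen from above. It clicks into a detent at each of the three; hard stops 0.02 beyond both ends. Stiff: about 0.08 N m between detents, up to 0.55 N m (6 N at a fin) to leave or enter one; stays where it is left.
- fin_a (a point): Grip point of the first of three light grey grip fins on the collar's outside, 93.5 mm from the axis, 155 mm above the bench. A fin is an upright block 30 mm long radially, 12 mm thick along the circumference (pinch it across this), from 128 to 170 mm above the bench. It goes round with the collar: at collar angle q it lies at 285 degrees - q in the pycnometer's frame (from its x towards its y).
- fin_b (a point): The second grip fin, the same, at 165 degrees - q.
- fin_c (a point): The third grip fin, the same, at 45 degrees - q.
- collar_index (a point): Index line of the collar (white on its outside and foot, dark on its top), 84 mm from the axis, 120 mm above the bench: it points at the mark that the collar is set to. The collar also has three inward tabs, centred at the fins (54 degrees wide, underside 158 mm above the bench, inner radius 60.5 mm): at the open mark they stand between the lid's lugs, otherwise they cover the lugs and hold the lid down.
- mark_open (a point): The open mark: a hollow white circle of 10 mm on the deck in front of the collar, 94.5 mm from the axis, at 210 degrees in the pycnometer's frame. A short dash at 180 degrees is the vent mark.
- mark_locked (a point): The locked mark: a solid white dot of 10 mm on the deck, 94.5 mm from the axis, at 150 degrees in the pycnometer's frame.
- lid: Loose aluminium lid, about 0.4 kg: a plate 116 mm across, 10 mm thick, with three lugs (48 degrees wide, 10 mm thick, out to 70 mm) at 105, 225 and 345 degrees from its x, and below it a bevelled spigot 105 mm across, 6 mm deep. Origin: centre of the spigot's underside; z up. Home on the barrel the origin is 139 mm above the bench on the chamber's axis; lying on the bench it is at bench height.
- lid_handle (a point): Middle of the black bar handle on the lid, 32 mm above the lid's origin. The bar runs along the lid's x: 70 mm long, 14 mm thick along y (pinch across this), from 16 to 44 mm above the lid's origin. The lid goes on or off only with the collar at the open mark and the lid's yaw equal to the pycnometer's within about 0.1 rad (or a third of a turn from it).
- disc1: Sample disc of beige sintered ceramic, 26 mm across, 18 mm high, 26 g, lying flat. Origin: centre of its underside. Two to four of the discs are there; the others are absent.
- disc2: As disc1.
- disc3: As disc1.
- disc4: As disc1.
- mat: Thin dark mat 230 x 210 mm lying on the bench, on which the discs lie at the start. Origin: its centre.
- jar: Bystander: capped amber jar, 54 mm across, 75 mm high. Origin: centre of its underside.
- case: Bystander: flat black case 70 x 100 x 30 mm. Origin: centre of its underside.
- brush: Bystander: cleaning brush about 200 mm long, lying along its x.
There are look-alikes about, which are no part of the job. There is more than one size of the lid; the job needs the largest.

How it is judged:
On the way, in this order (a step that is already met when the one before it is completed fails the run):
1. the collar stands at the open mark (within 0.06 rad) with the lid still in place (value of joint collar below 0.06 rad and horizontal distance between lid and chamber below 0.01 m), for 0.2 s.
2. the lid lies flat on the bench, clear of the instrument (horizontal distance between lid and chamber above 0.14 m and height (world z) of lid below 0.01 m and angle between lid's own z axis and vertical below 0.1 rad), for 0.3 s.
3. every disc lies in the chamber, released (horizontal distance between each of disc1, disc2, disc3, disc4 and chamber below 0.05 m and z of each of disc1, disc2, disc3, disc4 in the frame of chamber below 0.027 m and contact force between each of disc1, disc2, disc3, disc4 and the fingers below 0.1 N), for 0.2 s.
4. the lid sits home on the barrel (horizontal distance between lid and chamber below 0.005 m and z of lid in the frame of chamber below 0.03 m and angle between lid's own z axis and vertical below 0.04 rad), for 0.2 s.
5. the collar is clicked in at the locked mark (value of joint collar above 1 rad), for 0.2 s.
At the end, for the whole second after the job is handed in: All discs that are there lie in the chamber under the lid; the lid sits home on the barrel (within 5 mm of the axis, not more than 3 mm high, tilted less than 0.04 rad); the collar is in its detent at the locked mark (angle above 1.0 rad) (all of step 4 and value of joint collar above 1 rad and horizontal distance between each of disc1, disc2, disc3, disc4 and chamber below 0.05 m and z of each of disc1, disc2, disc3, disc4 in the frame of chamber below 0.027 m); the robot touches nothing.
It fails at once if the jar is pushed away or tipped (distance of jar from where it was at the start of the episode above 0.03 m or angle between jar's own z axis and vertical above 0.5 rad).
It fails at once if the case is pushed away (distance of case from where it was at the start of the episode above 0.03 m).
It fails at once if the brush is pushed away (distance of brush from where it was at the start of the episode above 0.03 m).
Of disc1, disc2, disc3, disc4 only 2 to 4 are there at a start; the rules pass over those that are not, and their reading is None.
At some moment in a run one of disc1, disc2, disc3, disc4 may be knocked a few centimetres aside while the robot is not near it.
Once in a run the grip may slacken for a moment while it holds something.
It also fails if it takes over 210 s, if anything falls off the work surface, if the arm or the gripper's body presses on something with over 40 N, if the wrist force passes 120 N, or if a joint passes its speed limit or range.

### The arm

A 7-joint arm with a two-finger parallel gripper is mounted at the origin on the work surface. World frame = base frame: x ahead of the robot, y to its left, z up, the work surface at z = 0. Lengths are in m, angles in rad, forces in N, time in s.
With the tool pointing down it reaches from about 0.4 to 0.9 m from the base axis. Payload 5.6 kg.
Tool frame: the origin (TCP) lies midway between the tips of the shut fingers; the grasp point (between the pads) lies 19 mm behind it (ctrl.hold_point_z is the distance from the TCP to the grasp point, in m); z points along the fingers, y is the line along which they close (so a half turn about z gives the same grasp; the last joint's range is limited). The gripper opens to 92 mm and grips with 3 to 60 N. Pads are 20 mm wide; open, the fingers measure 128 mm over their backs; the gripper's body (75 mm by 189 mm) begins 69 mm behind the grasp point.
Start: joints at [1.252, 0.468, -0.012, 1.603, 0.006, 1.071, -0.056], TCP at [0.177, -0.625, 0.215] pointing down, gripper open.
Joint ranges: [-2.53, 2.53], [-0.31, 2.02], [-1.57, 1.55], [0.28, 2.44], [-1.29, 4.43], [0.15, 1.84], [-2.92, 2.92]. Speed limits (rad/s): [2.57, 2.57, 3.14, 3.14, 3.14, 3.14, 3.14].

### API

Orientations are given as a rotation vector (axis times angle).
In Python, from station import ctrl gives the robot as it stands.
- The arm moves only by the shell command python3 -m handwheel 'ROWS' [FORCE]. ROWS is JSON, one flat list of numbers, 7 for each row, row after row: the shift along the tool's x, y, z in mm, then the turn, a rotation vector about the tool's x, y, z in degrees, then the finger opening in mm, from 0 to 91.9. A call has 1 to 20 rows; each row shifts and turns the commanded pose from where the row before left it, along the tool's axes as they then stand; what a row does not reach is not made up. A row lasts 1/8 s, in which the tool goes at most 62.5 mm and 10.7 degrees, less where a joint would pass 70% of its speed; a pose out of reach is approached as far as the arm can. A call with a gripper value outside its range is refused whole. The fingers move at their own pace and stop on an object; FORCE is the grip in N (left out, the last holds). Time passes only in rows, so rows that do not move let the fingers close. It gives the time, the measured TCP pose, the force, the opening and the grip force at its end, in the units of the state.
- ctrl.get_obs(): the state, without advancing time (a new reading comes with each control period).
- ctrl.camera(name): name is "scene" or "top" or "wrist"; returns a dict with "img" (480x640x3 uint8, red, green, blue), "mtx" (3x3 intrinsics, pixels), "world_from_camera" (4x4, takes a point from camera to world coordinates); the wrist camera has in their place "T_tool_cam" (4x4, takes a point from camera to tool coordinates, whose origin is the TCP and whose axes are the flange's). Camera axes: x right, y down, z forward; pixel columns grow to the right and rows downward; lengths in m; the calibration is good to about 2 mm. A picture is of the moment at which its call begins: read the wrist's pose just before it. There is no depth.
- ctrl.finish_job(): hands the job in; it is judged then, once.
The state is a dict: "time_s": time; "joint_pos": joint angles; "joint_vel": joint speeds; "joint_efforts": joint torques, N m; "ee_pos": TCP position; "tool_rot": TCP orientation; "force": force on the tool from outside, world axes, zero at the start; "moment": the same for the moment, N m; "gripper_width": finger opening in m; "grasp_force": force on a finger pad.
Only numpy, scipy, OpenCV 4.12 (cv2) and the standard library are available. Lean on these libraries where they do the work, as an engineer would, in place of code of your own. Each camera call takes 0.05 s, during which the arm holds its last target. There are 200 camera calls.

## Working session

There is one attempt and no reset: what is moved stays moved. The work goes in short steps, Python scripts to look and compute and a shell command to move; the robot and the scene stay as the last step left them, time stands still between calls to the robot, and variables do not carry over. Pictures are saved under pics/ and viewed, at most 14 in all, crops included, and the job is handed in when it is done.

```bash
ls; mkdir -p pics; python3 - <<'E'
from station import ctrl
import cv2,numpy as np
np.set_printoptions(precision=4,suppress=True)
o=ctrl.get_obs();print(o)
for n in["top","scene"]:
    c=ctrl.camera(n);cv2.imwrite(f"pics/{n}0.png",c["img"][:,:,::-1]);print(c["mtx"],c["world_from_camera"])
c=ctrl.camera("wrist");print(c["mtx"],c["T_tool_cam"])
E
```

```text
pics
{'time_s': 0.0, 'joint_pos': array([ 1.252 ,  0.4684, -0.0116,  1.6036,  0.006 ,  1.0714, -0.0563]), 'joint_vel': array([-0.0009, -0.0016, -0.0013, -0.0006, -0.0001, -0.0009,  0.0008]), 'joint_efforts': array([  0.0004, -52.0574,  -0.0119, -24.3753,  -0.0566,   0.0172,
         0.0002]), 'ee_pos': array([ 0.1768, -0.6249,  0.2137]), 'tool_rot': array([-3.1101, -0.4314,  0.0005]), 'force': array([0.2406, 1.2333, 0.9103]), 'moment': array([ 0.0526,  0.0433, -0.0579]), 'grasp_force': 0.0, 'gripper_width': 0.09178367883609168}
[[539.5872   0.     311.1707]
 [  0.     539.5872 234.8384]
 [  0.       0.       1.    ]] [[-0.0122 -0.9795  0.2009  0.1531]
 [-0.9999  0.0113 -0.0058 -0.0787]
 [ 0.0034 -0.2009 -0.9796  1.7252]
 [ 0.      0.      0.      1.    ]]
[[483.1829   0.     319.4806]
 [  0.     483.1829 235.8971]
 [  0.       0.       1.    ]] [[-0.1029  0.7054 -0.7013  1.3093]
 [ 0.9945  0.0859 -0.0594  0.0149]
 [ 0.0183 -0.7036 -0.7104  0.9387]
 [ 0.      0.      0.      1.    ]]
[[400.7703   0.     328.6425]
 [  0.     400.7703 242.0497]
 [  0.       0.       1.    ]] [[-0.0003 -0.9576 -0.2881  0.0818]
 [ 1.      0.0001 -0.0014  0.0008]
 [ 0.0014 -0.2881  0.9576 -0.1711]
 [ 0.      0.      0.      1.    ]]
```

View pics/top0.png

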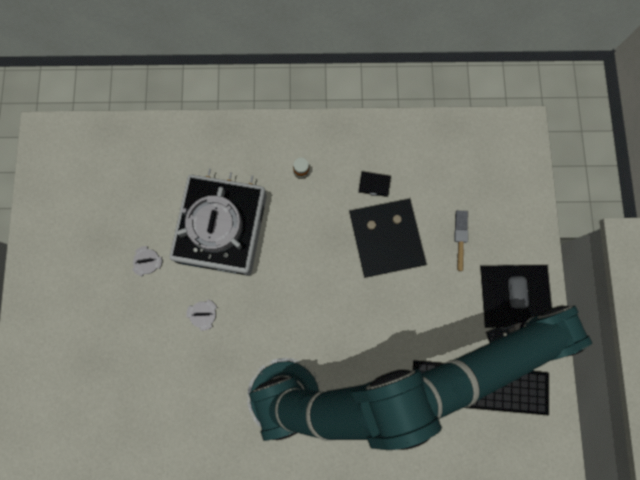

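View pics/scene0.png

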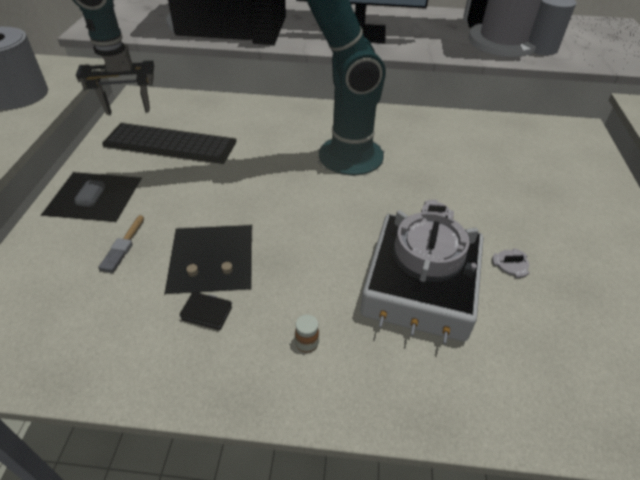

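The top view shows the pycnometer at about (213,222), two discs on the mat at (372,225) and (397,219), and the decoy lids at (147,261) and (203,314). The jar is at (302,168), the case at (375,183) and the brush at (461,240).

```bash
cat > h.py <<'E'
import cv2,numpy as np
from station import ctrl
from scipy.spatial.transform import Rotation as R
np.set_printoptions(precision=4,suppress=True)
def pose():
    o=ctrl.get_obs();T=np.eye(4);T[:3,:3]=R.from_rotvec(o["tool_rot"]).as_matrix();T[:3,3]=o["ee_pos"];return T
def shot(name):
    T=pose();c=ctrl.camera(name)
    W=T@c["T_tool_cam"] if name=="wrist" else c["world_from_camera"]
    return c["img"][:,:,::-1].copy(),np.array(c["mtx"]),np.array(W)
def ray(px,K,W,z):
    p=np.atleast_2d(np.array(px,float));d=np.c_[p,np.ones(len(p))]@np.linalg.inv(K).T@W[:3,:3].T
    return W[:3,3]+d*((z-W[2,3])/d[:,2:])
def proj(P,K,W):
    P=np.atleast_2d(P);c=(P-W[:3,3])@W[:3,:3];q=c@K.T;return q[:,:2]/q[:,2:]
def goto(xyz,xdir=None):
    """shift in tool axes (mm) of TCP to xyz, and yaw turn about tool z (deg) so tool y lies along world angle xdir (deg), mod 180"""
    T=pose();d=T[:3,:3].T@(np.array(xyz)-T[:3,3])*1000
    tilt=R.from_matrix(T[:3,:3]).as_euler('xyz',degrees=True)
    ya=np.degrees(np.arctan2(T[1,1],T[0,1]));s=""
    if xdir is not None:
        t=-(xdir-ya);t=(t+90)%180-90;s=f"turn about tool z {t:.1f}"
    print("shift",d.round(1),s,"tool y at",round(ya,1),"z axis",T[:3,2],"q7",ctrl.get_obs()["joint_pos"].round(2))
E
python3 - <<'E'
from h import *
im,K,W=shot("top")
cr=im[160:285,125:275];cv2.imwrite("pics/c1.png",cv2.resize(cr,None,fx=4.6,fy=4.6,interpolation=cv2.INTER_CUBIC))
print(ray([[213,222]],K,W,.165),ray([[190,178],[265,187],[248,271],[172,262]],K,W,.1))
print("marks",ray([[194,250]],K,W,.1))
print("discs",ray([[372,225],[397,219]],K,W,.018))
print("jar,case,brush",ray([[302,168],[375,183],[461,212],[461,270]],K,W,.02))
print("lids,mat",ray([[147,261],[203,314],[350,210],[410,200],[426,266],[365,277]],K,W,0))
E
```

```text
[[0.5153 0.2026 0.165 ]] [[0.673  0.2899 0.1   ]
 [0.6409 0.0544 0.1   ]
 [0.3767 0.1046 0.1   ]
 [0.407  0.3359 0.1   ]]
marks [[0.4432 0.2702 0.1   ]]
discs [[ 0.5335 -0.2864  0.018 ]
 [ 0.5525 -0.3684  0.018 ]]
jar,case,brush [[ 0.729  -0.0612  0.02  ]
 [ 0.6746 -0.301   0.02  ]
 [ 0.5731 -0.5777  0.02  ]
 [ 0.3829 -0.5648  0.02  ]]
lids,mat [[ 0.4268  0.4421  0.    ]
 [ 0.255   0.2567  0.    ]
 [ 0.589  -0.2179  0.    ]
 [ 0.6208 -0.4174  0.    ]
 [ 0.3999 -0.4583  0.    ]
 [ 0.3666 -0.2601  0.    ]]
```

View pics/c1.png

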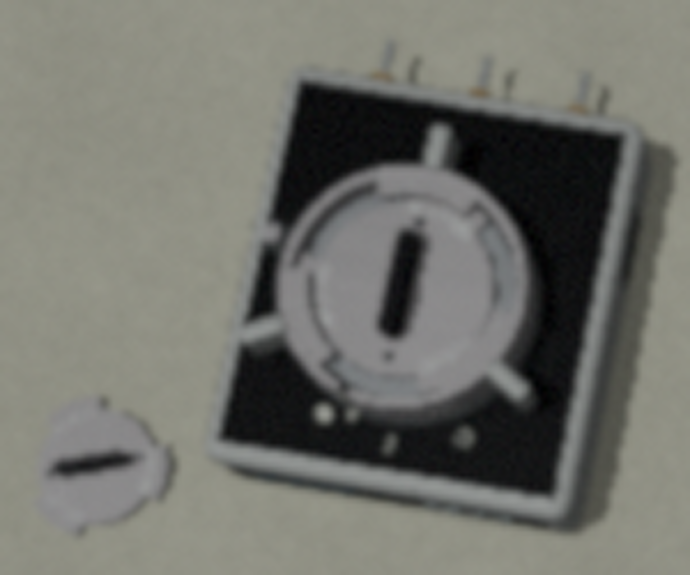

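The crop shows the collar index just short of the solid dot at crop (350,412), so the collar is at about 0.87 rad. Instrument yaw is about -7.5°. Next I move over it with the wrist camera.

```bash
r='33,-19,-14,0,0,0,90'
python3 -m handwheel '[33,-19,-14,0,0,0,90, 33,-19,-14,0,0,0,90, 33,-19,-14,0,0,0,90, 33,-19,-14,0,0,0,90, 33,-19,-14,0,0,0,90, 33,-19,-14,0,0,0,90, 33,-19,-14,0,0,0,90, 33,-19,-14,0,0,0,90, 33,-19,-14,0,0,0,90, 33,-19,-14,0,0,0,90, 33,-19,-14,0,0,0,90, 33,-19,-14,0,0,0,90]'
python3 -m handwheel '[12,-40,3,0,0,0,90, 12,-40,3,0,0,0,90, 12,-40,3,0,0,0,90, 12,-40,3,0,0,0,90, 12,-40,3,0,0,0,90, 12,-40,3,0,0,0,90, 12,-40,3,0,0,0,90, 12,-40,3,0,0,0,90, 12,-40,3,0,0,0,90, 12,-40,3,0,0,0,90, 12,-40,3,0,0,0,90, 12,-40,3,0,0,0,90, 0,0,0,0,0,-8,90, 0,0,0,0,0,-8,90, 0,0,0,0,0,-8,90, 0,0,0,0,0,-8,90, 0,0,0,0,0,0,90, 0,0,0,0,0,0,90]'
python3 - <<'E'
from h import *
im,K,W=shot("wrist");cv2.imwrite("pics/w1.png",im);np.savez("w1",K=K,W=W);goto([.51,.2,.34],0);print(W)
E
```

```text
time_s: 1.7
ee_pos: [0.4965, -0.2973, 0.3829]
tool_rot: [3.112, 0.432, -0.0]
force: [-0.8, 0.0, 0.1]
gripper_width: 0.0897
grasp_force: 0.0
time_s: 3.95
ee_pos: [0.5038, 0.2027, 0.3465]
tool_rot: [2.874, 1.269, -0.0]
force: [-0.7, -0.5, -0.0]
gripper_width: 0.0905
grasp_force: 0.0
shift [2.2 6.4 6.5] turn about tool z -42.3 tool y at -42.3 z axis [-0.0001 -0.0001 -1.    ] q7 [ 0.12  0.25 -0.67  1.67  0.16  1.28 -1.32]
[[ 0.7389 -0.6451 -0.1945  0.5591]
 [-0.6738 -0.7079 -0.212   0.2624]
 [-0.0009  0.2877 -0.9577  0.5176]
 [ 0.      0.      0.      1.    ]]
```

View pics/w1.png

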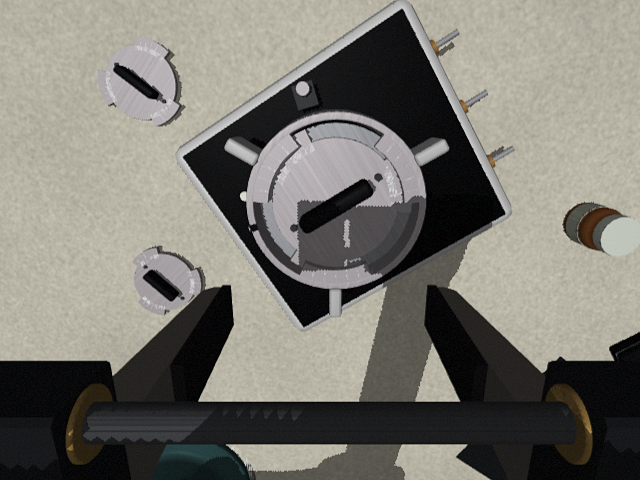

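Wrist view: collar centre at about (336,200). Fin a is at (335,302), b at (240,150), c at (431,152). Box corners are at (178,155), (303,330) and (510,213). The front mark dot is at (243,197), partly hidden.

```bash
python3 - <<'E'
from h import *
d=np.load("w1.npz");K,W=d["K"],d["W"]
im=cv2.imread("pics/w1.png")
C=ray([[336.5,200.3]],K,W,.167)[0];print("axis",C)
# fin tips top z=.17
f=ray([[335,314],[230,144],[444,145]],K,W,.168)
a=np.degrees(np.arctan2(*(f-C)[:,1::-1].T));print("fin ang",a,np.linalg.norm((f-C)[:,:2],axis=1))
b=ray([[178,155],[303,330],[510,213],[407,1]],K,W,.1);print(b)
for p,q in[(0,1),(3,2)]:v=b[p]-b[q];print("y-edge ang",np.degrees(np.arctan2(v[1],v[0]))-90)
for p,q in[(1,2),(0,3)]:v=b[q]-b[p];print("x-edge ang",np.degrees(np.arctan2(v[1],v[0])))
h=ray([[306,226],[370,187]],K,W,.183);v=h[1]-h[0];print("handle",h.mean(0),np.degrees(np.arctan2(v[1],v[0])))
y=np.radians(-7.5);Rz=np.array([[np.cos(y),-np.sin(y)],[np.sin(y),np.cos(y)]])
print("axis from box",b[:,:2].mean(0)-Rz@[.015,0])
E
```

```text
axis [0.519  0.2086 0.167 ]
fin ang [-132.7948  109.4729  -14.6723] [0.1106 0.1029 0.1027]
[[0.4231 0.3422 0.1   ]
 [0.3801 0.111  0.1   ]
 [0.6387 0.0638 0.1   ]
 [0.6839 0.2927 0.1   ]]
y-edge ang -10.528314881665153
y-edge ang -11.168031012020222
x-edge ang -10.353399075325804
x-edge ang -10.762666282530965
handle [0.5178 0.2063 0.183 ] -10.455927728918555
axis from box [0.5166 0.2044]
```

```bash
python3 -m handwheel '[-41,3.5,0,0,0,0,50, -41,3.5,0,0,0,0,50, 0,0,40,0,0,0,50, 0,0,40,0,0,0,50, 0,0,40,0,0,0,50, 0,0,40,0,0,0,50, 0,0,30,0,0,0,50, 0,0,20,0,0,0,50, 0,0,0,0,0,0,50, 0,0,0,0,0,0,50]'
python3 -m handwheel '[0,0,0,0,0,0,5, 0,0,0,0,0,0,5, 0,0,0,0,0,0,5, 0,0,0,0,0,0,5, 0,0,0,0,0,0,5, 0,0,0,0,0,0,5]' 15
python3 - <<'E'
from h import *
im,K,W=shot("wrist");cv2.imwrite("pics/w2.png",im);goto([.4537,.1376,.136],-42.7)
E
```

```text
time_s: 5.25
ee_pos: [0.4545, 0.1377, 0.1374]
tool_rot: [2.872, 1.272, 0.002]
force: [0.7, -0.5, 0.8]
gripper_width: 0.0497
grasp_force: 0.0
time_s: 6.0
ee_pos: [0.4538, 0.1375, 0.1367]
tool_rot: [2.872, 1.273, -0.0]
force: [-2.1, 0.7, 3.2]
gripper_width: 0.012
grasp_force: 15.0
shift [ 0.  -0.2  0.7] turn about tool z 0.5 tool y at -42.2 z axis [-0.0001 -0.0001 -1.    ] q7 [ 0.15  0.35 -0.61  2.06  0.28  0.81 -1.35]
```

View pics/w2.png

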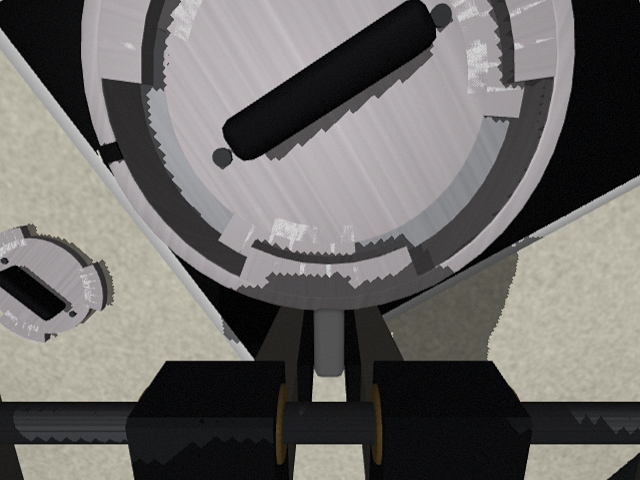

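Fin a is held between the fingers at (328,340), so I turn the collar counterclockwise.

```bash
python3 -m handwheel '[0.4,8.1,0,0,0,-5,5, 0.4,8.1,0,0,0,-5,5, 0.4,8.1,0,0,0,-5,5, 0.4,8.1,0,0,0,-5,5, 0.4,8.1,0,0,0,-5,5, 0.4,8.1,0,0,0,-5,5, 0.4,8.1,0,0,0,-5,5, 0.4,8.1,0,0,0,-5,5, 0.4,8.1,0,0,0,-5,5, 0,0,0,0,0,0,5, 0,0,0,0,0,0,5]' 30
python3 - <<'E'
from h import *
goto([.5175+.0935*np.cos(np.radians(-85.7)),.206+.0935*np.sin(np.radians(-85.7)),.136],4.3);p=pose()[:2,3]-[.5175,.206];print(np.degrees(np.arctan2(p[1],p[0])),np.linalg.norm(p))
im,K,W=shot("wrist");cv2.imwrite("pics/w3.png",im)
E
```

```text
time_s: 7.42
ee_pos: [0.5213, 0.1141, 0.1367]
tool_rot: [2.166, 2.275, 0.002]
force: [1.3, 0.4, 1.8]
gripper_width: 0.0121
grasp_force: 30.1
shift [-1.5  3.1  0.7] turn about tool z -1.5 tool y at 2.8 z axis [ 0.0011  0.0004 -1.    ] q7 [ 0.31  0.49 -0.74  1.92  0.42  0.89 -0.59]
-87.60425958717906 0.0919596765259305
```

View pics/w3.png

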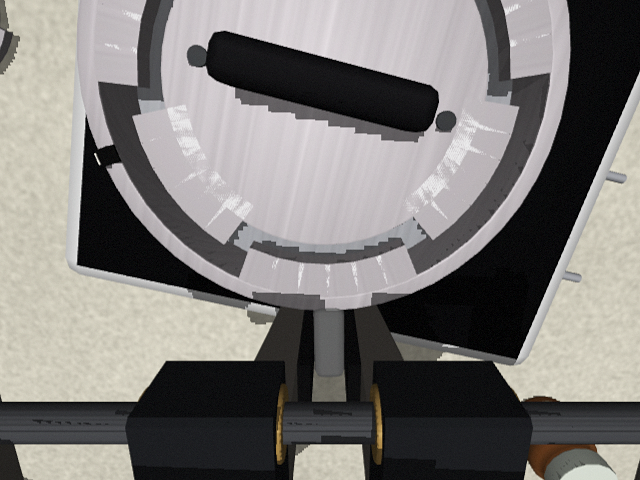

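The lugs now show clear between the tabs at (180,180) and (460,180), so the collar is near open. I nudge it a bit more and watch the force.

```bash
python3 -m handwheel '[0,1.6,0,0,0,-1,5, 0,0,0,0,0,0,5, 0,0,0,0,0,0,5]' 30
python3 -m handwheel '[0,1.6,0,0,0,-1,5, 0,0,0,0,0,0,5, 0,0,0,0,0,0,5]' 30
python3 -m handwheel '[0,1.6,0,0,0,-1,5, 0,0,0,0,0,0,5, 0,0,0,0,0,0,5]' 30
python3 -m handwheel '[0,0,0,0,0,0,20, 0,0,0,0,0,0,30, 0,0,0,0,0,0,40, 0,0,0,0,0,0,40]'
```

```text
time_s: 7.85
ee_pos: [0.5221, 0.1142, 0.1367]
tool_rot: [-2.146, -2.294, 0.001]
force: [-2.5, 0.9, 5.1]
gripper_width: 0.0114
grasp_force: 30.0
time_s: 8.22
ee_pos: [0.5232, 0.1142, 0.1367]
tool_rot: [-2.126, -2.312, 0.002]
force: [-5.3, 0.7, 6.6]
gripper_width: 0.0121
grasp_force: 30.0
time_s: 8.6
ee_pos: [0.524, 0.1143, 0.1366]
tool_rot: [-2.106, -2.328, 0.004]
force: [-7.5, 0.2, 9.3]
gripper_width: 0.0117
grasp_force: 30.0
time_s: 9.1
ee_pos: [0.5259, 0.1139, 0.1364]
tool_rot: [-2.107, -2.33, 0.0]
force: [-0.2, -0.3, -0.9]
gripper_width: 0.04
grasp_force: 0.0
```

```bash
python3 -m handwheel '[0,0,-50,0,0,0,40, 0,0,-50,0,0,0,60, 0,0,-50,0,0,0,60, 30,0,0,0,0,-9,60, 30,0,0,0,0,-9,60, 0,0,0,0,0,-9,60, 0,0,0,0,0,-9,60, 0,0,0,0,0,-9,60, 0,0,0,0,0,-9,60, 0,0,0,0,0,-9,60, 0,0,0,0,0,-10.5,60, 0,0,0,0,0,0,60, 0,0,0,0,0,0,60]'
python3 - <<'E'
from h import *
im,K,W=shot("wrist");cv2.imwrite("pics/w4.png",im);np.savez("w4",K=K,W=W);goto([.5175,.206,.160],79.4)
print(proj([[.5175,.206,.183]],K,W))
E
```

```text
time_s: 10.72
ee_pos: [0.5152, 0.1728, 0.2865]
tool_rot: [-0.298, -3.127, 0.0]
force: [-0.1, -0.5, -0.2]
gripper_width: 0.0599
grasp_force: 0.0
shift [  3.9  33.  126.5] turn about tool z -0.2 tool y at 79.2 z axis [ 0.     -0.0002 -1.    ] q7 [ 0.48  0.46 -1.14  1.73  0.44  1.24  0.62]
[[375.5926 235.033 ]]
```

View pics/w4.png

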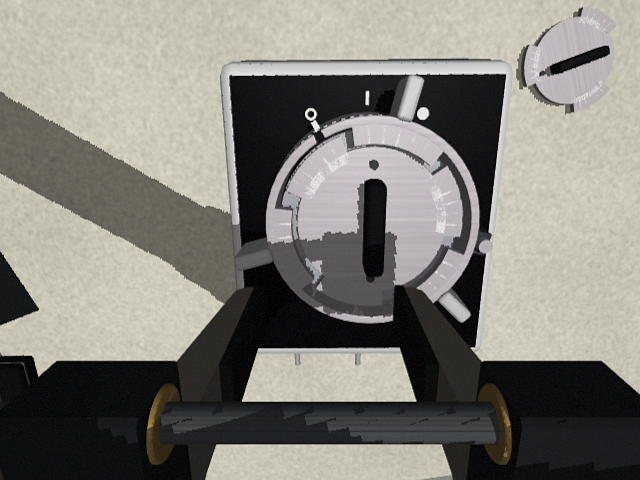

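The index at (318,130) points at the hollow circle at (311,114), so the collar is open. The handle is centred at about (375,228).

```bash
python3 - <<'E'
from h import *
d=np.load("w4.npz");K,W=d["K"],d["W"]
print(ray([[372,217.5]],K,W,.167),ray([[374.5,229]],K,W,.183))
h=ray([[374.7,190],[373.5,265]],K,W,.183);v=h[0]-h[1];print(np.degrees(np.arctan2(v[1],v[0])))
im=cv2.imread("pics/w4.png");m=(im.max(2)<35).astype(np.uint8)[170:285,330:400]
n,l,s,c=cv2.connectedComponentsWithStats(m);i=1+s[1:,4].argmax();print(s[i],c[i]+[330,170])
print("marks axis", ray([[311,114],[423,114]],K,W,.1))
E
```

```text
[[0.5084 0.2066 0.167 ]] [[0.513  0.2059 0.183 ]]
170.0813269241576
[  33    9   24  103 2058] [373.7969 227.8639]
marks axis [[0.4264 0.1744 0.1   ]
 [0.4444 0.2679 0.1   ]]
```

```bash
python3 -m handwheel '[3,16,0,0,0,0,45, 3,17,0,0,0,0,45, 0,0,40,0,0,0,45, 0,0,40,0,0,0,45, 0,0,30,0,0,0,45, 0,0,15,0,0,0,45, 0,0,0,0,0,0,45, 0,0,0,0,0,0,45]'
python3 -m handwheel '[0,0,0,0,0,0,3, 0,0,0,0,0,0,3, 0,0,0,0,0,0,3, 0,0,0,0,0,0,3, 0,0,0,0,0,0,3, 0,0,0,0,0,0,3]' 40
python3 -m handwheel '[0,0,-10,0,0,0,3, 0,0,-10,0,0,0,3, 0,0,-10,0,0,0,3, 0,0,-20,0,0,0,3, 0,0,-30,0,0,0,3, 0,0,0,0,0,0,3]' 40
```

```text
time_s: 11.78
ee_pos: [0.516, 0.207, 0.1628]
tool_rot: [0.293, 3.126, 0.001]
force: [1.3, 0.5, -0.7]
gripper_width: 0.0448
grasp_force: 0.0
time_s: 12.52
ee_pos: [0.5155, 0.2065, 0.1618]
tool_rot: [0.293, 3.128, -0.0]
force: [-0.4, 0.0, 3.5]
gripper_width: 0.0133
grasp_force: 40.0
time_s: 13.28
ee_pos: [0.5166, 0.2075, 0.2443]
tool_rot: [0.293, 3.123, 0.003]
force: [0.6, 0.6, -4.8]
gripper_width: 0.0137
grasp_force: 40.0
```

```bash
python3 -m handwheel '[-4.5,-34.5,0,0,0,0,3, -4.5,-34.5,0,0,0,0,3, -4.5,-34.5,0,0,0,0,3, -4.5,-34.5,0,0,0,0,3, -4.5,-34.5,0,0,0,0,3, -4.5,-34.5,0,0,0,0,3, -4.5,-34.5,0,0,0,0,3, -4.5,-34.5,0,0,0,0,3, 0,0,40,0,0,0,3, 0,0,40,0,0,0,3, 0,0,40,0,0,0,3, 0,0,40,0,0,0,3, 0,0,30,0,0,0,3, 0,0,15,0,0,0,3, 0,0,0,0,0,0,3]' 40
python3 -c "
from h import *
goto([.5,-.07,.0228],79.4)"
```

```text
time_s: 15.15
ee_pos: [0.4989, -0.0711, 0.0359]
tool_rot: [-0.292, -3.126, -0.001]
force: [0.8, 0.2, -4.3]
gripper_width: 0.014
grasp_force: 40.0
shift [-0.9  1.3 13.1] turn about tool z -0.1 tool y at 79.3 z axis [-0.0017  0.0005 -1.    ] q7 [ 0.76  0.7  -0.87  2.03  0.78  0.78  0.8 ]
```

```bash
python3 -m handwheel '[0,0,4,0,0,0,3, 0,0,4,0,0,0,3, 0,0,3,0,0,0,3, 0,0,1,0,0,0,3, 0,0,1,0,0,0,3, 0,0,0,0,0,0,3]' 40
python3 -m handwheel '[0,0,1,0,0,0,10, 0,0,0,0,0,0,25, 0,0,0,0,0,0,40, 0,0,0,0,0,0,40, 0,0,0,0,0,0,40]'
python3 -m handwheel '[0,0,-40,0,0,0,40, 0,0,-50,0,0,0,50, 0,0,-60,0,0,0,50, 0,0,-60,0,0,0,50, 0,0,-30,0,0,0,50, 0,0,0,0,0,0,50]'
python3 - <<'E'
from h import *
im,K,W=shot("wrist");cv2.imwrite("pics/w5.png",im);np.savez("w5",K=K,W=W);goto([.5,-.07,.0228],79.4)
im,K,W=shot("top")
hsv=cv2.cvtColor(im,cv2.COLOR_BGR2HSV);m=np.zeros(im.shape[:2],np.uint8);m[195:280,345:430]=(im[195:280,345:430].max(2)>90)
n,l,s,c=cv2.connectedComponentsWithStats(m);print([(c[i],s[i,4]) for i in range(1,n)])
cv2.imwrite("pics/t5.png",cv2.resize(im[150:300,140:440],None,fx=2.6,fy=2.6))
for i in range(1,n):print(ray([c[i]],K,W,.014))
E
```

```text
time_s: 15.9
ee_pos: [0.4995, -0.0714, 0.0236]
tool_rot: [-0.293, -3.128, 0.0]
force: [0.7, 0.3, -3.9]
gripper_width: 0.0137
grasp_force: 40.0
time_s: 16.52
ee_pos: [0.4996, -0.0714, 0.0227]
tool_rot: [0.293, 3.128, -0.0]
force: [0.0, -1.0, -0.2]
gripper_width: 0.0402
grasp_force: 0.0
time_s: 17.27
ee_pos: [0.5007, -0.0715, 0.2645]
tool_rot: [0.293, 3.124, -0.002]
force: [-1.1, -0.3, -0.3]
gripper_width: 0.0501
grasp_force: 0.0
shift [  0.2   2.  240. ] turn about tool z -0.1 tool y at 79.3 z axis [ 0.001  -0.0012 -1.    ] q7 [ 1.02  0.42 -1.18  1.85  0.42  1.16  1.08]
[(array([403.393 , 228.7647]), np.int32(1934)), (array([346., 206.]), np.int32(1)), (array([396.6458, 218.6458]), np.int32(48)), (array([345., 217.]), np.int32(1)), (array([371.12, 224.42]), np.int32(50))]
[[ 0.5207 -0.3884  0.014 ]]
[[ 0.5991 -0.204   0.014 ]]
[[ 0.5547 -0.368   0.014 ]]
[[ 0.5621 -0.1998  0.014 ]]
[[ 0.5364 -0.2841  0.014 ]]
```

View pics/t5.png

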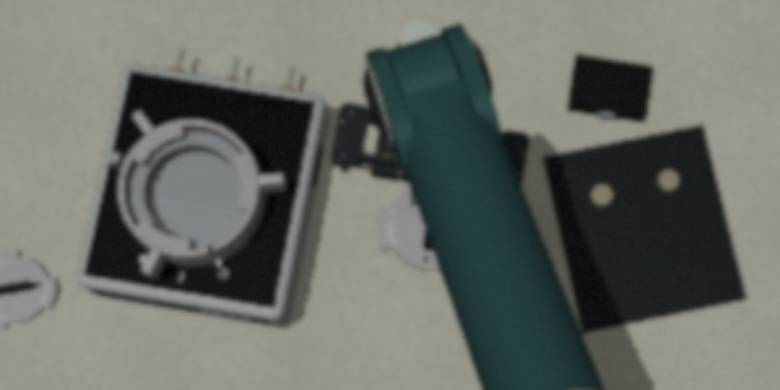

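Lid lies on the bench, the chamber is open and empty, and two discs are on the mat. Next I move over the discs for a closer look.

```bash
python3 -m handwheel '[-15,-41,0,0,0,0,50, -15,-41,0,0,0,0,50, -15,-41,0,0,0,0,50, -14,-41,0,0,0,0,50, -14,-39,0,0,0,0,50, 0,0,0,0,0,0,50, 0,0,0,0,0,0,50]'
cat > disc.py <<'E'
from h import *
import sys
im,K,W=shot("wrist");cv2.imwrite(sys.argv[1],im)
hsv=cv2.cvtColor(im,cv2.COLOR_BGR2HSV);m=(im.max(2)>100).astype(np.uint8);m=cv2.morphologyEx(m,cv2.MORPH_OPEN,np.ones((5,5)))
n,l,s,c=cv2.connectedComponentsWithStats(m)
for i in range(1,n):
    if 300<s[i,4]<6000:
        p=ray([c[i]],K,W,.014)[0];print(c[i],s[i],p);goto([p[0],p[1],.006],79.4)
E
python3 disc.py pics/w6.png
```

```text
time_s: 18.25
ee_pos: [0.533, -0.2831, 0.261]
tool_rot: [-0.291, -3.126, -0.003]
force: [-0.5, 1.1, 0.6]
gripper_width: 0.05
grasp_force: 0.0
[328.1776 204.2215] [317 193  23  24 456] [ 0.5349 -0.2837  0.014 ]
shift [ -2.3  -1.  255.5] turn about tool z 0.0 tool y at 79.4 z axis [-0.0015  0.0014 -1.    ] q7 [ 1.17  0.59 -1.07  1.62  0.54  1.26  1.39]
```

View pics/w6.png

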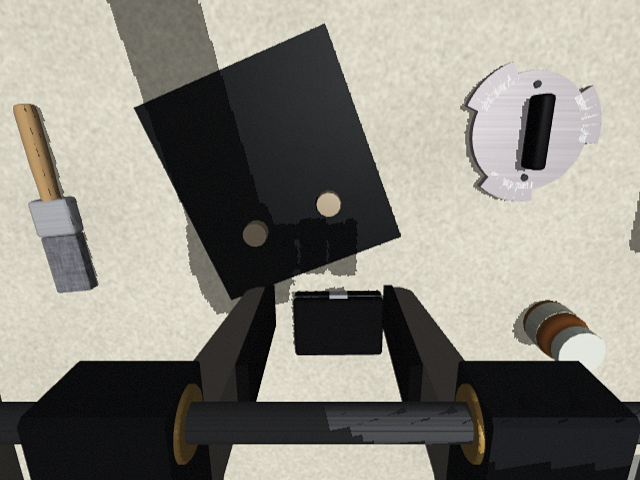

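Wrist view: disc at (328,204), second disc in shadow at (255,234), lid flat at (535,130). There are only two discs.

```bash
python3 -m handwheel '[-2,-1,50,0,0,0,50, 0,0,50,0,0,0,50, 0,0,50,0,0,0,50, 0,0,50,0,0,0,50, 0,0,35,0,0,0,50, 0,0,12,0,0,0,50, 0,0,9,0,0,0,50, 0,0,0,0,0,0,50]'
python3 -m handwheel '[0,0,0,0,0,0,15, 0,0,0,0,0,0,15, 0,0,0,0,0,0,15, 0,0,0,0,0,0,15, 0,0,0,0,0,0,15]' 15
python3 -m handwheel '[0,0,-40,0,0,0,15, 0,0,-50,0,0,0,15, 0,0,-50,0,0,0,15, 0,0,-60,0,0,0,15, 0,0,-30,0,0,0,15, 0,0,0,0,0,0,15]'
python3 -c "
from h import *
c=np.array([.515,.206]);u=np.array([np.cos(np.radians(-10.6)),np.sin(np.radians(-10.6))])
for s in(-.022,.022):
  p=c+s*u;print(p);goto([p[0],p[1],.12],79.4)"
```

```text
time_s: 19.3
ee_pos: [0.5358, -0.2857, 0.0073]
tool_rot: [0.292, 3.127, -0.001]
force: [-0.4, -0.8, 0.0]
gripper_width: 0.05
grasp_force: 0.0
time_s: 19.92
ee_pos: [0.5357, -0.286, 0.0072]
tool_rot: [0.293, 3.127, -0.001]
force: [-0.7, -0.1, 5.1]
gripper_width: 0.0249
grasp_force: 15.0
time_s: 20.68
ee_pos: [0.5363, -0.2861, 0.2386]
tool_rot: [0.293, 3.124, -0.003]
force: [-0.7, -0.4, -0.8]
gripper_width: 0.0257
grasp_force: 15.0
[0.4934 0.21  ]
shift [134.9 479.7 117.3] turn about tool z -0.1 tool y at 79.3 z axis [ 0.0034 -0.0024 -1.    ] q7 [ 1.16  0.61 -1.05  1.64  0.56  1.22  1.37]
[0.5366 0.202 ]
shift [ 90.9 479.8 117.5] turn about tool z -0.1 tool y at 79.3 z axis [ 0.0034 -0.0024 -1.    ] q7 [ 1.16  0.61 -1.05  1.64  0.56  1.22  1.37]
```

```bash
python3 -m handwheel '[7.5,40,0,0,0,0,15, 7.5,40,0,0,0,0,15, 7.5,40,0,0,0,0,15, 7.5,40,0,0,0,0,15, 7.5,40,0,0,0,0,15, 7.5,40,0,0,0,0,15, 7.5,40,0,0,0,0,15, 7.5,40,0,0,0,0,15, 7.5,40,0,0,0,0,15, 7.5,40,0,0,0,0,15, 7.5,40,0,0,0,0,15, 8,40,0,0,0,0,15, 0,0,0,0,0,0,15, 0,0,0,0,0,0,15]'
python3 -c "
from h import *
goto([.5366,.202,.121],79.4)"
```

```text
time_s: 22.42
ee_pos: [0.5351, 0.2016, 0.235]
tool_rot: [-0.293, -3.126, 0.003]
force: [-0.5, -1.1, -1.0]
gripper_width: 0.0251
grasp_force: 15.0
shift [ -1.6   0.9 114. ] turn about tool z -0.1 tool y at 79.3 z axis [-0.0022 -0.0014 -1.    ] q7 [ 0.36  0.55 -1.06  1.73  0.52  1.18  0.53]
```

```bash
python3 -m handwheel '[-2,1,40,0,0,0,15, 0,0,40,0,0,0,15, 0,0,25,0,0,0,15, 0,0,9,0,0,0,15, 0,0,0,0,0,0,15, 0,0,0,0,0,0,15]'
python3 -m handwheel '[0,0,0,0,0,0,30, 0,0,0,0,0,0,40, 0,0,0,0,0,0,40, 0,0,-40,0,0,0,40, 0,0,-50,0,0,0,40, 0,0,-50,0,0,0,40, 0,0,0,0,0,0,40, 0,0,0,0,0,0,40]'
python3 - <<'E'
from h import *
im,K,W=shot("wrist");cv2.imwrite("pics/w7.png",im);np.savez("w7",K=K,W=W)
im,K,W=shot("top");m=np.zeros(im.shape[:2],np.uint8);m[195:280,345:440]=(im[195:280,345:440].max(2)>60)
n,l,s,c=cv2.connectedComponentsWithStats(m)
for i in range(1,n):
  if 20<s[i,4]<200:p=ray([c[i]],K,W,.014)[0];print(c[i],s[i,4],p);goto([p[0],p[1],.26],79.4)
E
```

```text
time_s: 23.18
ee_pos: [0.5384, 0.2033, 0.1236]
tool_rot: [0.294, 3.126, 0.001]
force: [1.3, -0.5, -0.5]
gripper_width: 0.0256
grasp_force: 15.0
time_s: 24.18
ee_pos: [0.5374, 0.2028, 0.2619]
tool_rot: [-0.293, -3.127, 0.002]
force: [-1.0, 0.1, -0.0]
gripper_width: 0.0399
grasp_force: 0.0
[396.7424 218.8485] 66 [ 0.554  -0.3683  0.014 ]
shift [-122.7 -557.9    1.6] turn about tool z -0.1 tool y at 79.3 z axis [-0.0023 -0.0011 -1.    ] q7 [ 0.37  0.53 -1.08  1.69  0.5   1.22  0.55]
```

View pics/w7.png

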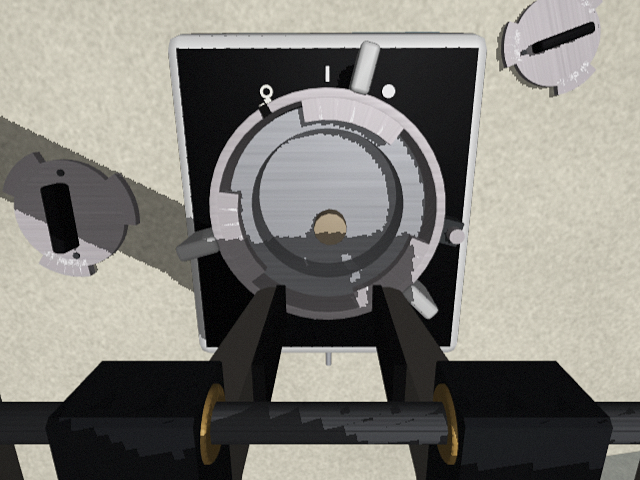

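The first disc lies in the chamber at (330,228). Now the second.

```bash
python3 -m handwheel '[-9,-40,0,0,0,0,50, -9,-40,0,0,0,0,50, -9,-40,0,0,0,0,50, -9,-40,0,0,0,0,50, -9,-40,0,0,0,0,50, -9,-40,0,0,0,0,50, -9,-40,0,0,0,0,50, -9,-40,0,0,0,0,50, -9,-40,0,0,0,0,50, -9,-40,0,0,0,0,50, -9,-40,0,0,0,0,50, -9,-40,0,0,0,0,50, -8,-40,0,0,0,0,50, -7,-38,0,0,0,0,50, 0,0,0,0,0,0,50, 0,0,0,0,0,0,50]'
python3 disc.py pics/w8.png
```

```text
time_s: 26.28
ee_pos: [0.5547, -0.3665, 0.2614]
tool_rot: [-0.291, -3.127, -0.003]
force: [0.2, -0.2, -0.2]
gripper_width: 0.0502
grasp_force: 0.0
[326.737  200.5783] [315 189  24  24 460] [ 0.5528 -0.3679  0.014 ]
shift [  1.6  -2.6 255.9] turn about tool z 0.0 tool y at 79.4 z axis [-0.0009  0.0015 -1.    ] q7 [ 1.17  0.68 -1.02  1.46  0.58  1.32  1.5 ]
```

```bash
python3 -m handwheel '[1.5,-2.5,50,0,0,0,50, 0,0,50,0,0,0,50, 0,0,50,0,0,0,50, 0,0,50,0,0,0,50, 0,0,35,0,0,0,50, 0,0,12,0,0,0,50, 0,0,9,0,0,0,50, 0,0,0,0,0,0,50]'
python3 -m handwheel '[0,0,0,0,0,0,15, 0,0,0,0,0,0,15, 0,0,0,0,0,0,15, 0,0,0,0,0,0,15, 0,0,0,0,0,0,15]' 15
python3 -m handwheel '[0,0,-40,0,0,0,15, 0,0,-50,0,0,0,15, 0,0,-50,0,0,0,15, 0,0,-60,0,0,0,15, 0,0,-30,0,0,0,15, 0,0,0,0,0,0,15]'
python3 -c "
from h import *
goto([.4934,.21,.24],79.4)"
```

```text
time_s: 27.32
ee_pos: [0.5535, -0.3699, 0.0074]
tool_rot: [0.292, 3.127, -0.001]
force: [-0.3, -0.2, 0.5]
gripper_width: 0.0499
grasp_force: 0.0
time_s: 27.95
ee_pos: [0.5533, -0.3703, 0.0073]
tool_rot: [0.293, 3.127, -0.001]
force: [-0.4, 0.0, 4.9]
gripper_width: 0.0255
grasp_force: 15.0
time_s: 28.7
ee_pos: [0.554, -0.3703, 0.2389]
tool_rot: [0.293, 3.124, -0.003]
force: [0.1, -0.5, -1.2]
gripper_width: 0.0252
grasp_force: 15.0
shift [167.4 558.9  -2.8] turn about tool z -0.1 tool y at 79.3 z axis [ 0.0034 -0.0025 -1.    ] q7 [ 1.17  0.7  -1.    1.49  0.6   1.28  1.49]
```

```bash
python3 -m handwheel '[12,40,0,0,0,0,15, 12,40,0,0,0,0,15, 12,40,0,0,0,0,15, 12,40,0,0,0,0,15, 12,40,0,0,0,0,15, 12,40,0,0,0,0,15, 12,40,0,0,0,0,15, 12,40,0,0,0,0,15, 12,40,0,0,0,0,15, 12,40,0,0,0,0,15, 12,40,0,0,0,0,15, 12,40,0,0,0,0,15, 12,40,0,0,0,0,15, 11,39,0,0,0,0,15, 0,0,0,0,0,0,15, 0,0,0,0,0,0,15]'
python3 -c "
from h import *
goto([.4934,.21,.121],79.4)"
```

```text
time_s: 30.7
ee_pos: [0.4923, 0.2091, 0.2351]
tool_rot: [-0.293, -3.126, 0.002]
force: [0.7, -0.6, -0.1]
gripper_width: 0.0254
grasp_force: 15.0
shift [ -1.1   1.3 114.1] turn about tool z -0.1 tool y at 79.3 z axis [-0.0022 -0.0012 -1.    ] q7 [ 0.38  0.49 -1.1   1.81  0.48  1.14  0.5 ]
```

```bash
python3 -m handwheel '[-1,1,40,0,0,0,15, 0,0,40,0,0,0,15, 0,0,25,0,0,0,15, 0,0,9,0,0,0,15, 0,0,0,0,0,0,15, 0,0,0,0,0,0,15]'
python3 -m handwheel '[0,0,0,0,0,0,30, 0,0,0,0,0,0,40, 0,0,0,0,0,0,40, 0,0,-40,0,0,0,40, 0,0,-50,0,0,0,40, 0,0,-50,0,0,0,40, 0,0,0,0,0,0,40, 0,0,0,0,0,0,40]'
python3 - <<'E'
from h import *
im,K,W=shot("wrist");cv2.imwrite("pics/w9.png",im);np.savez("w9",K=K,W=W);goto([.4996,-.0714,.2618],79.4)
E
```

```text
time_s: 31.45
ee_pos: [0.4946, 0.2111, 0.1235]
tool_rot: [0.294, 3.126, 0.001]
force: [0.1, -0.4, 0.2]
gripper_width: 0.0252
grasp_force: 15.0
time_s: 32.45
ee_pos: [0.4936, 0.2105, 0.2619]
tool_rot: [-0.293, -3.128, 0.002]
force: [0.6, -0.5, -0.3]
gripper_width: 0.0403
grasp_force: 0.0
shift [ -58.5 -275.7   -0.1] turn about tool z -0.1 tool y at 79.3 z axis [-0.0016 -0.0011 -1.    ] q7 [ 0.4   0.47 -1.12  1.78  0.45  1.19  0.52]
```

View pics/w9.png

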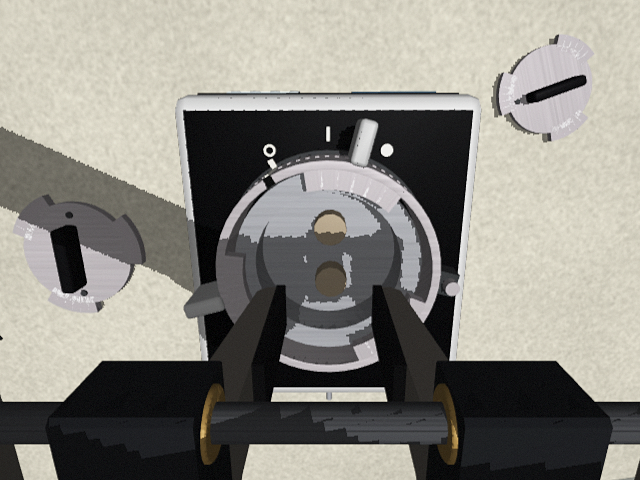

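Both discs lie flat in the chamber at (330,228) and (330,280). Now the lid.

```bash
python3 -m handwheel '[-8,-39,0,0,0,0,45, -8,-39,0,0,0,0,45, -8,-39,0,0,0,0,45, -8,-39,0,0,0,0,45, -8,-40,0,0,0,0,45, -9,-40,0,0,0,0,45, -9,-40,0,0,0,0,45, 0,0,0,0,0,0,45, 0,0,50,0,0,0,45, 0,0,50,0,0,0,45, 0,0,50,0,0,0,45, 0,0,50,0,0,0,45, 0,0,0,0,0,0,45, 0,0,0,0,0,0,45]'
python3 -c "
from h import *
goto([.4996,-.0714,.0233],79.4)"
```

```text
time_s: 34.25
ee_pos: [0.5003, -0.0696, 0.0637]
tool_rot: [0.29, 3.127, 0.001]
force: [0.7, 0.5, -0.0]
gripper_width: 0.045
grasp_force: 0.0
shift [ 0.4 -1.9 40.4] turn about tool z -0.0 tool y at 79.4 z axis [ 0.0012  0.0007 -1.    ] q7 [ 0.79  0.66 -0.91  2.02  0.72  0.82  0.84]
```

```bash
python3 -m handwheel '[0,-2,20,0,0,0,45, 0,0,15,0,0,0,45, 0,0,5,0,0,0,45, 0,0,0,0,0,0,45, 0,0,0,0,0,0,45]'
python3 -m handwheel '[0,0,0,0,0,0,3, 0,0,0,0,0,0,3, 0,0,0,0,0,0,3, 0,0,0,0,0,0,3, 0,0,0,0,0,0,3, 0,0,0,0,0,0,3]' 40
python3 -m handwheel '[0,0,-20,0,0,0,3, 0,0,-40,0,0,0,3, 0,0,-50,0,0,0,3, 0,0,-50,0,0,0,3, 0,0,-50,0,0,0,3, 0,0,-10,0,0,0,3, 0,0,0,0,0,0,3]'
python3 -c "
from h import *
goto([.5155,.2065,.244],79.3)"
```

```text
time_s: 34.88
ee_pos: [0.4995, -0.0728, 0.0229]
tool_rot: [0.293, 3.127, 0.0]
force: [0.2, -0.2, 0.6]
gripper_width: 0.0451
grasp_force: 0.0
time_s: 35.62
ee_pos: [0.4994, -0.0726, 0.0227]
tool_rot: [0.293, 3.128, 0.001]
force: [-0.7, 1.8, 0.6]
gripper_width: 0.0136
grasp_force: 40.0
time_s: 36.5
ee_pos: [0.4985, -0.0735, 0.2424]
tool_rot: [-0.294, -3.127, 0.002]
force: [0.3, -0.1, -3.7]
gripper_width: 0.0138
grasp_force: 40.0
shift [ 35.5 278.2  -2. ] turn about tool z -0.0 tool y at 79.3 z axis [-0.0007 -0.0013 -1.    ] q7 [ 1.    0.43 -1.15  1.87  0.44  1.12  1.07]
```

```bash
python3 -m handwheel '[5,40,0,0,0,0,3, 5,40,0,0,0,0,3, 5,40,0,0,0,0,3, 5,40,0,0,0,0,3, 5,40,0,0,0,0,3, 5,39,0,0,0,0,3, 5.5,39,0,0,0,0,3, 0,0,0,0,0,0,3, 0,0,0,0,0,0,3, 0,0,20,0,0,0,3, 0,0,20,0,0,0,3, 0,0,10,0,0,0,3, 0,0,0,0,0,0,3, 0,0,0,0,0,0,3]'
python3 -c "
from h import *
goto([.5155,.2065,.1618],79.3)"
```

```text
time_s: 38.25
ee_pos: [0.5162, 0.2072, 0.193]
tool_rot: [0.293, 3.127, 0.001]
force: [0.1, 0.2, -3.8]
gripper_width: 0.0135
grasp_force: 40.0
shift [ 0.6 -0.8 31.2] turn about tool z 0.0 tool y at 79.3 z axis [ 0.0006  0.0005 -1.    ] q7 [ 0.33  0.57 -1.04  1.81  0.55  1.09  0.48]
```

```bash
python3 -m handwheel '[0.5,-1,10,0,0,0,3, 0,0,8,0,0,0,3, 0,0,5,0,0,0,3, 0,0,2,0,0,0,3, 0,0,2,0,0,0,3, 0,0,0,0,0,0,3]'
python3 -m handwheel '[0,0,2,0,0,0,3, 0,0,2,0,0,0,3, 0,0,0,0,0,0,3]'
python3 -c "
from h import *
goto([.5155,.2065,.1618],79.3)"
```

```text
time_s: 39.0
ee_pos: [0.5153, 0.2061, 0.1655]
tool_rot: [-0.293, -3.128, -0.0]
force: [-0.2, 0.4, -3.6]
gripper_width: 0.0136
grasp_force: 40.0
time_s: 39.38
ee_pos: [0.5154, 0.206, 0.1617]
tool_rot: [0.293, 3.128, -0.0]
force: [-1.3, -0.8, -1.7]
gripper_width: 0.0137
grasp_force: 40.0
shift [-0.1  0.5 -0.1] turn about tool z -0.0 tool y at 79.3 z axis [ 0.0002 -0.0001 -1.    ] q7 [ 0.31  0.6  -1.01  1.84  0.59  1.03  0.45]
```

```bash
python3 -m handwheel '[0,0,0.5,0,0,0,20, 0,0,0,0,0,0,40, 0,0,0,0,0,0,45, 0,0,0,0,0,0,45, 0,0,-30,0,0,0,45, 0,0,-50,0,0,0,45, 0,0,-45,0,0,0,45, 0,0,0,0,0,0,45]'
python3 -m handwheel '[0,0,0,0,0,10,50, 0,0,0,0,0,10,50, 0,0,0,0,0,10,50, 0,0,0,0,0,10,50, 0,0,0,0,0,10,50, 0,0,0,0,0,10,50, 0,0,0,0,0,10,50, 0,0,0,0,0,5,50, -30,5,0,0,0,0,50, -30,5,0,0,0,0,50, -30,0,0,0,0,0,50, 0,0,0,0,0,0,50, 0,0,0,0,0,0,50]'
python3 - <<'E'
from h import *
im,K,W=shot("wrist");cv2.imwrite("pics/w10.png",im);np.savez("w10",K=K,W=W);goto([.523,.1135,.137],4.3);print(proj([.522,.1128,.17],K,W),proj([.5155,.206,.183],K,W))
E
```

```text
time_s: 40.38
ee_pos: [0.5167, 0.2073, 0.2895]
tool_rot: [0.293, 3.122, 0.004]
force: [-0.1, -0.3, -0.5]
gripper_width: 0.045
grasp_force: 0.0
time_s: 42.0
ee_pos: [0.5315, 0.1179, 0.2856]
tool_rot: [-2.135, -2.303, 0.0]
force: [0.5, 0.8, -0.1]
gripper_width: 0.0502
grasp_force: 0.0
shift [ -4.2  -8.8 148.7] turn about tool z 0.1 tool y at 4.4 z axis [-0.0006  0.0006 -1.    ] q7 [ 0.37  0.33 -0.81  1.74  0.26  1.18 -0.43]
[[315.3551 241.286 ]] [[314.1831 108.9297]]
```

View pics/w10.png

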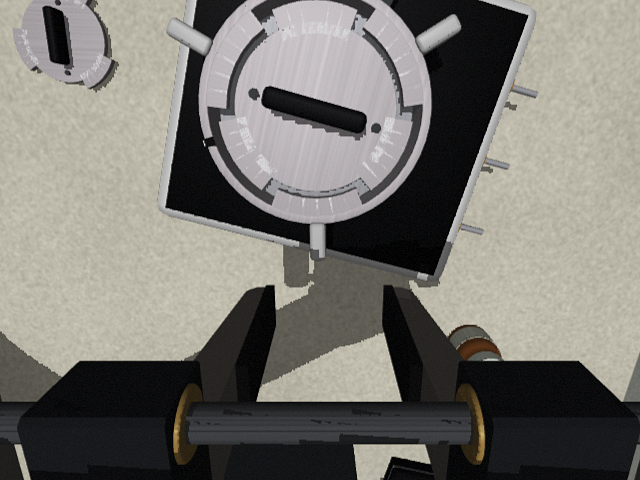

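The lid is seated with its lugs between the tabs, and fin a is at (317,240). I grip it next.

```bash
python3 -m handwheel '[-4,-9,0,0,0,0,50, 0,0,40,0,0,0,50, 0,0,40,0,0,0,50, 0,0,40,0,0,0,50, 0,0,20,0,0,0,50, 0,0,9,0,0,0,50, 0,0,0,0,0,0,50, 0,0,0,0,0,0,50]'
python3 -m handwheel '[0,0,0,0,0,0,5, 0,0,0,0,0,0,5, 0,0,0,0,0,0,5, 0,0,0,0,0,0,5, 0,0,0,0,0,0,5, 0,0,0,0,0,0,5]' 30
python3 -m handwheel '[0.4,-8.1,0,0,0,5,5, 0.4,-8.1,0,0,0,5,5, 0.4,-8.1,0,0,0,5,5, 0.4,-8.1,0,0,0,5,5, 0.4,-8.1,0,0,0,5,5, 0.4,-8.1,0,0,0,5,5, 0.4,-8.1,0,0,0,5,5, 0.4,-8.1,0,0,0,5,5, 0.4,-8.1,0,0,0,5,5, 0.4,-8.1,0,0,0,5,5, 0.4,-8.1,0,0,0,5,5, 0,0,0,0,0,0,5, 0,0,0,0,0,0,5]' 30
python3 -c "
from h import *
p=pose()[:2,3]-[.515,.206];print(np.degrees(np.arctan2(p[1],p[0])),np.linalg.norm(p));goto([.5,.1,.137],-55.7)"
```

```text
time_s: 43.05
ee_pos: [0.5242, 0.1126, 0.1383]
tool_rot: [2.136, 2.302, 0.003]
force: [-0.5, -0.9, 0.2]
gripper_width: 0.05
grasp_force: 0.0
time_s: 43.8
ee_pos: [0.5228, 0.1123, 0.1371]
tool_rot: [-2.136, -2.303, 0.002]
force: [-3.0, -1.0, 3.4]
gripper_width: 0.0114
grasp_force: 30.0
time_s: 45.42
ee_pos: [0.4429, 0.1459, 0.137]
tool_rot: [2.957, 1.057, -0.006]
force: [-6.6, -2.6, 8.1]
gripper_width: 0.012
grasp_force: 30.0
-140.18102482914 0.09381718188656404
shift [15.  71.7 -0. ] turn about tool z 5.0 tool y at -50.7 z axis [-0.003  -0.0023 -1.    ] q7 [ 0.09  0.33 -0.56  2.08  0.24  0.8  -1.5 ]
```

```bash
python3 -m handwheel '[0.2,-4,0,0,0,2.5,5, 0.2,-4,0,0,0,2.5,5, 0,0,0,0,0,0,5, 0,0,0,0,0,0,5]' 30
python3 -m handwheel '[0,-1.6,0,0,0,1,5, 0,0,0,0,0,0,5, 0,0,0,0,0,0,5]' 30
python3 -m handwheel '[0,0,0,0,0,0,20, 0,0,0,0,0,0,40, 0,0,0,0,0,0,50, 0,0,0,0,0,0,50, 0,0,-40,0,0,0,50, 0,0,-50,0,0,0,50, 0,0,-60,0,0,0,50, -40,0,-40,0,0,0,50, 0,0,0,0,0,0,50, 0,0,0,0,0,0,50]'
python3 - <<'E'
from h import *
im,K,W=shot("wrist");cv2.imwrite("pics/w11.png",im);np.savez("w11",K=K,W=W)
E
```

```text
time_s: 45.92
ee_pos: [0.4379, 0.1526, 0.1371]
tool_rot: [3.001, 0.927, -0.007]
force: [-8.4, -3.8, 10.2]
gripper_width: 0.0118
grasp_force: 30.0
time_s: 46.3
ee_pos: [0.4374, 0.1534, 0.137]
tool_rot: [3.008, 0.901, -0.006]
force: [-7.1, -4.4, 9.3]
gripper_width: 0.0122
grasp_force: 30.0
time_s: 47.55
ee_pos: [0.4056, 0.1324, 0.3264]
tool_rot: [3.01, 0.899, -0.0]
force: [-0.4, -0.2, -1.0]
gripper_width: 0.0501
grasp_force: 0.0
```

View pics/w11.png

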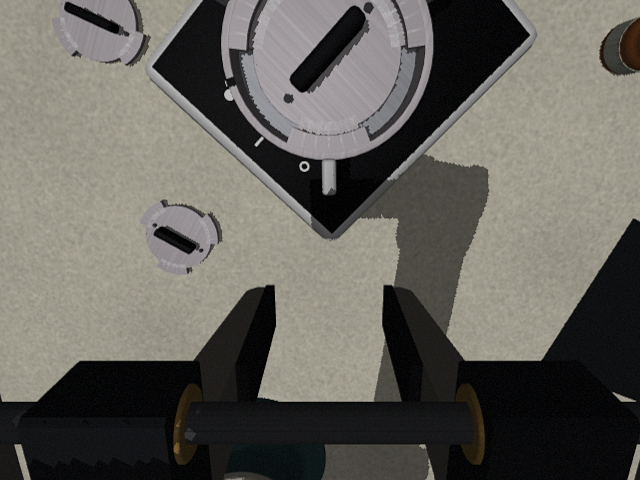

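The index at (228,84) is at the solid dot at (229,95). I check the angle numerically.

```bash
python3 - <<'E'
from h import *
d=np.load("w11.npz");K,W=d["K"],d["W"];im=cv2.imread("pics/w11.png")
m=ray([[229,95],[304.5,167]],K,W,.1)[:,:2];v=m[0]-m[1]
yaw=np.degrees(np.arctan2(v[1],v[0]))-90;y=np.radians(yaw);C=m.mean(0)+.0818*np.array([np.cos(y),np.sin(y)])
print(yaw,C,np.linalg.norm(v))
g=cv2.cvtColor(im,cv2.COLOR_BGR2GRAY)
M=(g[172:200,312:350]>110).astype(np.uint8);n,l,s,c=cv2.connectedComponentsWithStats(M);i=1+s[1:,4].argmax();print(c[i]+[312,172],s[i])
f=ray([c[i]+[312,172]],K,W,.17)[0,:2]-C
a=np.degrees(np.arctan2(f[1],f[0]));print("q",np.radians((285+yaw-a)%360),np.linalg.norm(f))
for z in(.11,.12,.167):
  p=ray([[229,83]],K,W,z)[0,:2]-C;print(z,np.linalg.norm(p),np.radians((210+yaw-np.degrees(np.arctan2(p[1],p[0])))%360))
cv2.imwrite("pics/c11.png",cv2.resize(im[60:190,200:350],None,fx=4.6,fy=4.6))
E
```

```text
-10.520303710334034 [0.5145 0.2054] 0.0959848579600629
[327.9046 181.112 ] [ 10   0  13  22 241]
q 1.0560892524284957 0.0961325423975535
0.11 0.08965782466828423 1.147850789914671
0.12 0.0875323107650662 1.1333802314243058
0.167 0.07782575006109922 1.0549509559117156
```

View pics/c11.png

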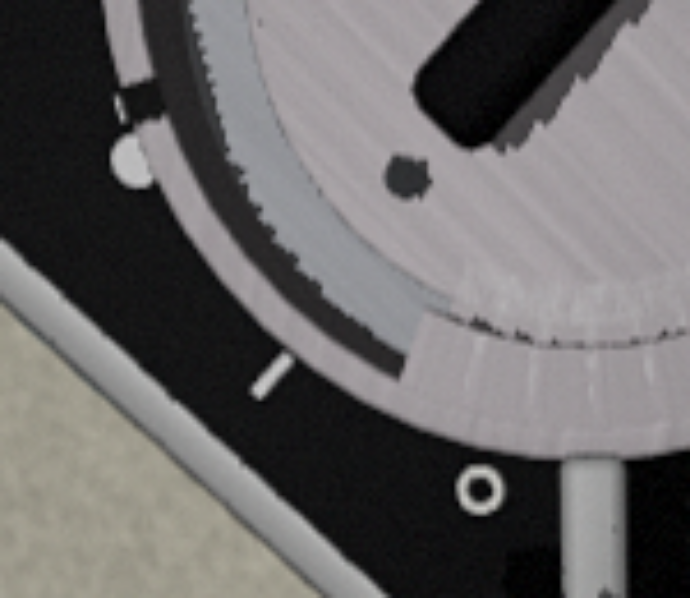

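The collar measures 1.05 rad, clicked in at the locked mark, and the robot is clear of everything.

```bash
python3 -c "
from station import ctrl
print(ctrl.finish_job())"
```

```text
the job is handed in; nothing more can be done
None
```

I handed the job in with both discs from the mat in the chamber, the lid back home on the barrel and the collar at the locked mark (about 1.05 rad by camera); no verdict came back from the hand-in.

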